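# Return a boxed part through the sprung flap of the returns hopper

### The arm

A 7-joint arm with a two-finger parallel gripper is mounted at the origin on the work surface. World frame = base frame: x ahead of the robot, y to its left, z up, the work surface at z = 0. Lengths are in m, angles in rad, forces in N, time in s.
With the tool pointing down it reaches from about 0.4 to 0.875 m from the base axis. Payload 19.3 kg.
Tool frame: the origin (TCP) lies midway between the tips of the shut fingers; the grasp point (between the pads) lies 19 mm behind it; z points along the fingers, y is the line along which they close (so a half turn about z gives the same grasp; the last joint's range is limited). The gripper opens to 85 mm and grips with 20 to 120 N. Pads are 22 mm wide; open, the fingers measure 114 mm over their backs; the gripper's body (76 mm by 85 mm) begins 54 mm behind the grasp point. The pads swing forward as they close: fully open they stand 13 mm farther back than shut.
Start: joints at [-1.375, 0.521, -0.036, 1.599, 0.021, 1.021, -0.113], TCP at [0.164, 0.603, 0.231] pointing down, gripper open.
Joint ranges: [-2.91, 2.91], [-0.3, 2.13], [-1.5, 1.42], [0.17, 2.43], [-1.26, 4.41], [0.16, 1.93], [-2.52, 2.52]. Speed limits (rad/s): [1.89, 1.89, 2.39, 2.39, 3.01, 3.01, 3.01].

### API

Orientations are given as [roll, pitch, yaw] about the fixed x, y, z axes, in that order (R = Rz(yaw) Ry(pitch) Rx(roll)).
In Python, from workcell import * gives the robot as it stands.
- The arm moves only by the shell command python3 -m creep 'ROWS' [FORCE]. ROWS is JSON, a list that holds one entry, the list of rows, each a list of 7 numbers: the closure, from -1 (fully open) to 1 (shut), then the shift along the tool's x, y, z in m, then the turn, a rotation vector about the tool's x, y, z in degrees. A call has 1 to 10 rows; each row shifts and turns the commanded pose from where the row before left it, along the tool's axes as they then stand; what a row does not reach is not made up. A row lasts 1/10 s, in which the tool goes at most 50 mm and 8.59 degrees, less where a joint would pass 70% of its speed; a pose out of reach is approached as far as the arm can. A call is refused whole if a number of a shift passes 0.05 or a number of a turn 8.59, either way. A call with a gripper value outside its range is refused whole. The fingers move at their own pace and stop on an object; FORCE is the grip in N (left out, the last holds). Time passes only in rows, so rows that do not move let the fingers close. It gives the time, the measured TCP pose, the force, the opening and the grip force at its end, in the units of the state.
- observe(): the state, without advancing time (a new reading comes with each control period).
- grab_frame(name): name is "scene" or "side" or "wrist"; returns a dict with "image" (400x640x3 uint8, red, green, blue), "range_z" (400x640 float32, m along the optical axis (not along the pixel's ray), 0 where there is no reading), "fx", "fy", "cx", "cy" (pixels), "R" (3x3) and "t" (3): a world point X has camera coordinates R X + t; the wrist camera has in their place "T_tool_cam" (4x4, takes a point from camera to tool coordinates, whose origin is the TCP and whose axes are the flange's). Camera axes: x right, y down, z forward; pixel columns grow to the right and rows downward; lengths in m; the calibration is good to about 2 mm. A picture is of the moment at which its call begins: read the wrist's pose just before it.
- job_done(): hands the job in; it is judged then, once.
Trained networks look in a picture, given as the dict that the camera call returned (one of the last four; its "shot" number tells which), for a name from the list of things; names that differ only in an ending like _2 or _b are one class to them, and where a whole thing is asked for, a point or a joint stands for the part that bears it (a point fixed in the world has none). Each returns a list of dicts, best first, with "confidence" (0 to 1); they miss things now and then, are a little off and sometimes report something else, mostly with a low value. They report only what shows in the picture. A call takes as long as a camera call.
- find_in(picture, thing): "extent" ([centre column, centre row, width, height] in pixels, round what is visible of it).
- outline_of(picture, thing): "region" (400x640 bool, what is visible of it) and "extent" ([centre column, centre row, width, height] in pixels, round what is visible of it).
- tip_of(picture, thing): "position" ([column, row] in pixels: a listed point, or the origin of a listed thing).
The state is a dict: "clock": time; "qpos": joint angles; "qd": joint speeds; "joint_efforts": joint torques, N m; "position": TCP position; "tool_rot": TCP orientation; "force": force on the tool from outside, world axes, zero at the start; "moment": the same for the moment, N m; "grip_width": finger opening in m; "finger_force": force on a finger pad.
Only numpy, scipy, OpenCV 4.12 (cv2) and the standard library are available. Lean on these libraries where they do the work, as an engineer would, in place of code of your own. Each camera call takes 0.05 s, during which the arm holds its last target. There are 200 camera calls.

### The job

Put the cardboard carton into the returns hopper: push it along the receiving shelf against the sprung flap, holding the flap open with it until the carton drops inside, and let the flap swing shut behind it. Leave the bottle, the spray can and the basket where they are.

Things in the scene. Friction and masses are not known exactly. Their poses are not given: they have to be found in the camera images.
- carton_mid (a point): centre of the brown cardboard carton, a sealed box 140 mm long (its x axis), 96 mm wide (y) and 56 mm high (z), 0.35 to 0.65 kg, lying flat on the receiving shelf of the hopper, its long axis roughly towards the mouth (within about 20 degrees). Pushed squarely on its rear face it slides along the shelf.
- mouth (a point): point on the fixed returns hopper (grey steel and clear plastic): top surface of its receiving shelf, mid mouth, where shelf and edge roller end and the flap hangs. x axis: level, into the hopper (push this way); y: across; z: up. Mouth 150 mm wide, 110 mm high above the shelf. A pusher behind the carton that gets to x = -45 mm here has pushed it far enough to fall in.
- shelf_end (a point): middle of the receiving shelf's outer edge, top surface, 300 mm before the mouth; axes as the mouth's. Steel shelf, 270 mm wide, 170 mm above the bench. Two low guide bars on it (tops 16 mm above the shelf) converge from 242 mm clear, 170 mm before the mouth, to 142 mm clear at the mouth. A free-turning roller forms its inner end, flush with it.
- lintel (a point): middle of the top edge of the bar over the mouth, 128 mm above the shelf; its outer face stands 10 mm before the mouth point. Behind it a clear roof (118 mm above shelf level) closes the hopper, so a gripper's body must stay outside.
- bin_floor (a point): middle of the padded bin floor, 160 mm below the shelf, 115 mm behind the mouth. The bin is 230 mm long (x, from the mouth plane on) and 180 mm wide; no shelf inside: a carton pushed more than half its length past the mouth tips and falls in.
- flap (a joint): angle of the dark steel flap (144 mm wide, 102 mm high) that closes the mouth, rad: 0 hanging shut, growing as it swings inward and up about its top edge, at most 1.5. A spring (0.08 N m when shut, 0.09 N m more per rad) shuts it: it pushes back on the carton with some 1.5 to 4 N, so keep pushing until the carton has fallen in.
- oil_bottle: black oil bottle with red cap, 72 mm across, 190 mm high, standing on the bench; origin at the centre of its underside. A bystander.
- spray_can: blue spray can with white cap, 54 mm across, 170 mm high, standing on the bench; origin at the centre of its underside. A bystander.
- basket: open red plastic tray, 110 x 150 x 60 mm, on the bench; origin at the centre of its underside. A bystander.

How it is judged:
On the way:
1. the flap is held open (more than 0.5 rad) by the carton lying in the mouth (value of joint flap above 0.5 rad and x of carton_mid in the frame of mouth between -0.06 and 0.06 m and contact force between carton and flap above 0.5 N), for 0.1 s.
At the end, for the whole second after the job is handed in: the carton lies at rest in the bin of the hopper (its centre inside the walls and more than 40 mm below the shelf), in any attitude, and the flap has closed to within 0.1 rad (x of carton_mid in the frame of mouth between 0.02 and 0.23 m and y of carton_mid in the frame of mouth between -0.085 and 0.085 m and z of carton_mid in the frame of mouth below -0.04 m and linear speed of carton below 0.03 m/s and value of joint flap below 0.1 rad); the robot touches nothing.
It fails at once if the oil bottle, spray can or basket is shifted by more than 30 mm (distance of any of oil_bottle, spray_can, basket from where it was at the start of the episode above 0.03 m).
It also fails if it takes over 43 s, if anything falls off the work surface, if the arm or the gripper's body presses on something with over 40 N, if the wrist force passes 120 N, or if a joint passes its speed limit or range.

## Working session

There is one attempt and no reset: what is moved stays moved. The work goes in short steps, Python scripts to look and compute and a shell command to move; the robot and the scene stay as the last step left them, time stands still between calls to the robot, and variables do not carry over. Pictures are saved under pics/ and viewed, at most 10 in all, crops included, and the job is handed in when it is done.

```bash
mkdir -p pics; cat > h.py <<'E'
from workcell import *
import numpy as np, cv2
def world(p,c,r,win=2):
    c=int(round(c));r=int(round(r))
    z=p["range_z"][r-win:r+win+1,c-win:c+win+1]; z=np.median(z[z>0])
    X=np.array([(c-p["cx"])*z/p["fx"],(r-p["cy"])*z/p["fy"],z])
    return p["R"].T@(X-p["t"])
def cloud(p,m):
    r,c=np.nonzero(m&(p["range_z"]>0)); z=p["range_z"][r,c]
    X=np.stack([(c-p["cx"])*z/p["fx"],(r-p["cy"])*z/p["fy"],z])
    return (p["R"].T@(X-p["t"][:,None])).T
E
python3 - <<'E'
from h import *
np.set_printoptions(precision=3,suppress=True)
s=observe();print(s["clock"],s["position"],s["tool_rot"],s["force"])
for n in("scene","side"):
    p=grab_frame(n);cv2.imwrite(f"pics/{n}0.png",p["image"][:,:,::-1])
    for t in("carton_mid","mouth","shelf_end","lintel","bin_floor","oil_bottle","spray_can","basket"):
        for d in tip_of(p,t)[:1]:
            print(n,t,np.array(d["position"]),round(d["confidence"],2),world(p,*d["position"]))
    for d in outline_of(p,"carton_mid")[:1]:
        C=cloud(p,d["region"]); zt=np.percentile(C[:,2],98); T=C[C[:,2]>zt-.008]
        print("top z",zt,len(T),d["confidence"],cv2.minAreaRect((T[:,:2]*1000).astype(np.float32)),np.median(T,0))
E
```

```text
0.0 [0.164 0.603 0.231] [-3.14   0.     2.876] [-0.003  0.316  0.885]
scene carton_mid [349.5 185.3] 0.81 [ 0.573 -0.032  0.224]
scene mouth [359.2 154.7] 0.88 [0.511 0.135 0.181]
scene shelf_end [315.8 227.6] 0.58 [ 0.483 -0.061  0.005]
scene lintel [359.2 129.3] 0.68 [0.507 0.124 0.285]
scene bin_floor [363.3 174.7] 0.56 [0.584 0.021 0.225]
scene oil_bottle [207.6 301.3] 0.69 [ 0.409 -0.451  0.058]
scene spray_can [293.5 346.1] 0.91 [ 0.664 -0.427  0.066]
scene basket [242.9 323.7] 0.57 [ 0.501 -0.433  0.002]
top z 0.18979034011976 133 0.74 ((377.7064208984375, -440.51934814453125), (29.858606338500977, 30.923982620239258), 80.00100708007812) [ 0.379 -0.441  0.188]
side carton_mid [334.9 186. ] 0.62 [ 0.552 -0.051  0.225]
side mouth [318.3 164.5] 0.58 [0.516 0.124 0.168]
side shelf_end [344.  230.6] 0.56 [ 0.568 -0.156  0.165]
side lintel [317.6 122. ] 0.67 [0.518 0.163 0.287]
side oil_bottle [267.5 375.2] 0.62 [ 0.385 -0.471  0.063]
side basket [327.5 373.8] 0.77 [ 0.512 -0.444  0.004]
top z 0.22730847193938736 1256 0.86 ((558.4135131835938, -21.523719787597656), (95.82817840576172, 147.0115509033203), 3.9517083168029785) [ 0.558 -0.029  0.224]
```

View pics/scene0.png

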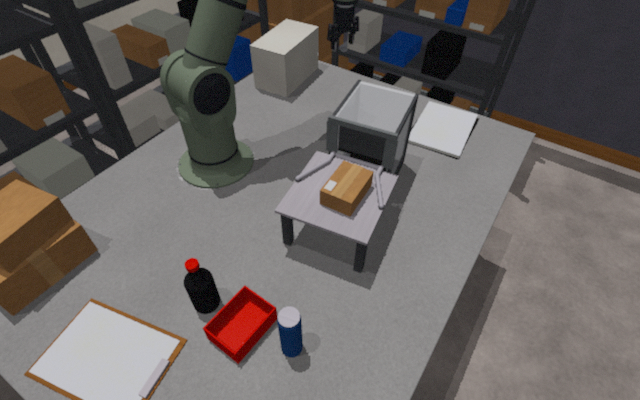

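View pics/side0.png

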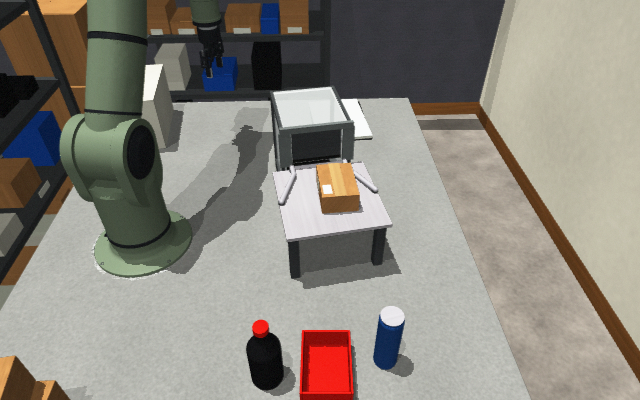

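The scene picture shows the hopper's mouth at about (359,150) with the carton on the shelf at (349,185), turned slightly. The bystanders are well away at the near edge, at (205,290), (240,323) and (290,330). The push runs roughly along world +y. Next I'll fit the shelf and lintel for the exact axis.

```bash
python3 - <<'E'
from h import *
np.set_printoptions(precision=3,suppress=True)
al=[]
for n in("scene","side"):
    p=grab_frame(n); C=cloud(p,np.ones((400,640),bool))
    B=C[(C[:,0]>.35)&(C[:,0]<.8)&(C[:,1]>-.3)&(C[:,1]<.4)]
    S=B[(abs(B[:,2]-.169)<.006)&(B[:,1]<.15)]
    r=cv2.minAreaRect((S[:,:2]*1000).astype(np.float32)); print(n,"shelf",len(S),r,np.median(S[:,2])); print(cv2.boxPoints(r))
    L=B[(abs(B[:,2]-.298)<.012)]
    r=cv2.minAreaRect((L[:,:2]*1000).astype(np.float32)); print("high",len(L),r);print(cv2.boxPoints(r))
    T=B[(abs(B[:,2]-.226)<.005)&(B[:,1]<.08)&(B[:,0]>.48)&(B[:,0]<.64)&(B[:,1]>-.13)]
    r=cv2.minAreaRect((T[:,:2]*1000).astype(np.float32)); print("carton",len(T),r);print(cv2.boxPoints(r))
E
```

```text
scene shelf 4721 ((533.1092529296875, -13.0286865234375), (271.453369140625, 308.31817626953125), 9.46139144897461) 0.16826874958612978
[[ 373.888  116.722]
 [ 424.57  -187.402]
 [ 692.331 -142.78 ]
 [ 641.648  161.344]]
high 2067 ((491.744140625, 244.51580810546875), (211.44004821777344, 254.65347290039062), 9.051980018615723)
[[367.308 353.624]
 [407.373 102.142]
 [616.18  135.408]
 [576.115 386.89 ]]
carton 1268 ((556.900146484375, -24.199203491210938), (96.81300354003906, 145.63290405273438), 3.6496472358703613)
[[503.957  45.388]
 [513.227 -99.949]
 [609.844 -93.787]
 [600.573  51.551]]
side shelf 4909 ((534.6406860351562, -10.39703369140625), (272.1112365722656, 308.4324951171875), 8.488357543945312) 0.16844420882632516
[[ 377.312  122.047]
 [ 422.839 -183.007]
 [ 691.97  -142.841]
 [ 646.442  162.213]]
high 1889 ((495.1336669921875, 244.5612030029297), (210.13047790527344, 253.6604461669922), 8.747782707214355)
[[372.002 353.937]
 [410.58  103.227]
 [618.266 135.185]
 [579.688 385.895]]
carton 1228 ((558.4879760742188, -21.099449157714844), (96.59211730957031, 147.13246154785156), 3.8536126613616943)
[[505.357  49.055]
 [515.245 -97.745]
 [611.619 -91.253]
 [601.731  55.546]]
```

```bash
python3 -m creep '[[[0,0,0,-0.05,0,0,7.87],[0,0,0,-0.05,0,0,7.87],[0,0,0,-0.05,0,0,7.87],[0,0,0,-0.05,0,0,7.87],[0,0,0,0,0,0,7.87],[0,0,0,0,0,0,7.87],[0,0,0,0,0,0,7.87],[0,0,0,0,0,0,7.87],[0,0,0,0,0,0,7.87]]]' && python3 -m creep '[[[0,-0.0226,0.0321,0,0,0,0],[0,-0.0226,0.0321,0,0,0,0],[0,-0.0226,0.0321,0,0,0,0],[0,-0.0226,0.0321,0,0,0,0],[0,-0.0226,0.0321,0,0,0,0],[0,-0.0226,0.0321,0,0,0,0],[0,-0.0226,0.0321,0,0,0,0],[0,-0.0226,0.0321,0,0,0,0],[0,-0.0226,0.0321,0,0,0,0],[0,-0.0226,0.0321,0,0,0,0]]]'
```

```text
clock: 2.0
position: [0.1642, 0.603, 0.4313]
tool_rot: [-3.142, 0.0, 1.634]
force: [-0.3, -0.4, 0.3]
grip_width: 0.0425
finger_force: 0.0
clock: 3.0
position: [0.5011, 0.3987, 0.4314]
tool_rot: [3.142, -0.0, 1.64]
force: [-0.6, 1.0, 0.3]
grip_width: 0.0427
finger_force: 0.0
```

```bash
python3 -m creep '[[[0,-0.04,0.002,0,0,0,0],[0,-0.04,0.002,0,0,0,0],[0,-0.04,0.002,0,0,0,0],[0,-0.04,0.002,0,0,0,0],[0,-0.04,0.002,0,0,0,0],[0,-0.04,0.002,0,0,0,0],[0,-0.04,0.002,0,0,0,0],[0,-0.04,0.002,0,0,0,0],[0,-0.04,0.002,0,0,0,0],[0,-0.04,0.002,0,0,0,0]]]' && python3 -m creep '[[[0,-0.04,0.002,0,0,0,0],[0,-0.04,0.002,0,0,0,0],[0,-0.04,0.002,0,0,0,0],[0,-0.04,0.002,0,0,0,0],[0,0,0,0,0,5,0],[0,0,0,0,0,5,0],[0,0,0,0,0,5,0],[0,0,0,0,0,0,0]]]'
```

```text
clock: 4.0
position: [0.5473, 0.0004, 0.4315]
tool_rot: [3.141, -0.0, 1.64]
force: [1.3, 0.2, 0.4]
grip_width: 0.0426
finger_force: 0.0
clock: 4.8
position: [0.5658, -0.1594, 0.4306]
tool_rot: [-3.14, -0.264, 1.635]
force: [0.4, 0.3, -0.6]
grip_width: 0.0429
finger_force: 0.0
```

```bash
python3 -m creep '[[[0,-0.01035,0,0.0386,0,0,0],[0,-0.01035,0,0.0386,0,0,0],[0,-0.01035,0,0.0386,0,0,0],[0,-0.01035,0,0.0386,0,0,0],[0,-0.0078,0,0.029,0,0,0],[0,-0.0078,0,0.029,0,0,0],[0,-0.0026,0,0.0097,0,0,0],[0,0,0,0,0,0,0]]]' && python3 - <<'E'
from h import *
p=grab_frame("side");cv2.imwrite("pics/a.png",cv2.resize(p["image"][100:300,220:460,::-1],None,fx=3,fy=3))
E
```

```text
clock: 5.6
position: [0.5661, -0.1567, 0.2008]
tool_rot: [-3.14, -0.261, 1.64]
force: [-0.2, -0.3, 0.1]
grip_width: 0.0426
finger_force: 0.0
```

View pics/a.png

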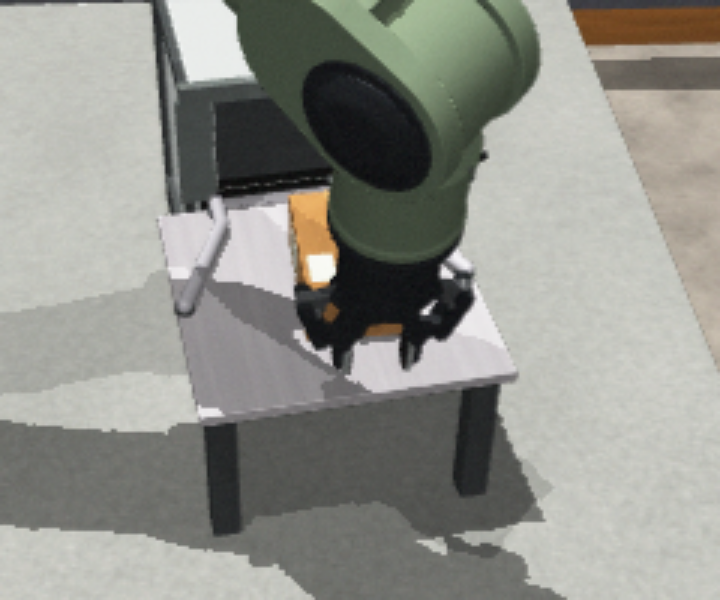

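```bash
python3 -m creep '[[[0,-0.002,0,0.0077,0,0,0],[0,0.0193,0,0.0052,0,0,0],[0,0.0193,0,0.0052,0,0,0],[0,0.0097,0,0.0026,0,0,0],[0,0.0097,0,0.0026,0,0,0],[0,0,0,0,0,0,0]]]' && python3 -m creep '[[[0,0.0097,-0.002,0.0026,0.18,0,-0.68],[0,0.0097,-0.002,0.0026,0.18,0,-0.68],[0,0.0097,-0.002,0.0026,0.18,0,-0.68],[0,0.0097,-0.002,0.0026,0.18,0,-0.68],[0,0.0097,-0.002,0.0026,0.18,0,-0.68],[0,0.0097,-0.002,0.0026,0.18,0,-0.68],[0,0.0097,-0.002,0.0026,0.18,0,-0.68],[0,0.0097,-0.002,0.0026,0,0,0],[0,0,0,0,0,0,0]]]'
python3 - <<'E'
from h import *
m=np.array([.511,.132]);d=np.array([-.155,.988]);l=np.array([-.988,-.155])
t=observe()["position"][:2]-m;print("tcp",t@d,t@l)
for n in("scene","side"):
    p=grab_frame(n); C=cloud(p,np.ones((400,640),bool))
    if n=="scene": cv2.imwrite("pics/b.png",cv2.resize(p["image"][80:260,240:440,::-1],None,fx=3,fy=3))
    T=C[(abs(C[:,2]-.226)<.005)&(C[:,1]<.15)&(C[:,0]>.4)&(C[:,0]<.64)&(C[:,1]>-.1)]
    t=(T[:,:2]-m)@np.stack([d,l],1); t=t[abs(t[:,1])<.09]
    print(n,len(t),cv2.minAreaRect((t*1000).astype(np.float32)),t.min(0),t.max(0))
E
```

```text
clock: 6.25
position: [0.5625, -0.0964, 0.1938]
tool_rot: [3.141, -0.262, 1.641]
force: [0.4, -0.5, -0.3]
grip_width: 0.0425
finger_force: 0.0
clock: 7.15
position: [0.5369, -0.0179, 0.1934]
tool_rot: [-3.142, -0.263, 1.727]
force: [-0.2, -0.0, 0.2]
grip_width: 0.0424
finger_force: 0.0
tcp -0.152159713498454 -0.002382966249363124
scene 507 ((-86.01396179199219, -28.820255279541016), (106.67093658447266, 193.9803466796875), 84.7054672241211) [-0.17829038 -0.08985939] [0.00935543 0.03259472]
side 371 ((-80.82820892333984, 13.38498306274414), (207.3269500732422, 92.32512664794922), 18.549304962158203) [-0.1759765  -0.05066536] [0.01071915 0.08771543]
```

View pics/b.png

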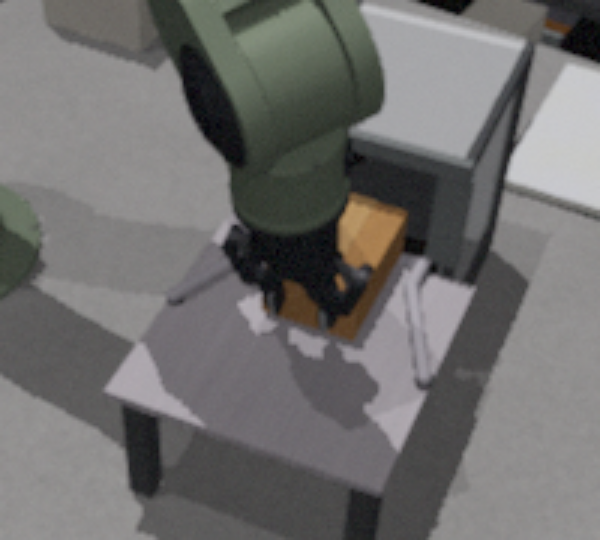

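```bash
python3 -m creep '[[[0,0.0097,-0.0003,0.0026,0,0,0],[0,0.0097,-0.0003,0.0026,0,0,0],[0,0.0097,-0.0003,0.0026,0,0,0],[0,0.0097,-0.0003,0.0026,0,0,0],[0,0.0097,-0.0003,0.0026,0,0,0],[0,0.0097,-0.0003,0.0026,0,0,0],[0,0,0,0,0,0,0]]]'
python3 - <<'E'
from h import *
p=grab_frame("side");q=grab_frame("scene")
cv2.imwrite("pics/c.png",np.hstack([cv2.resize(p["image"][80:240,240:400,::-1],None,fx=2.5,fy=2.5),cv2.resize(q["image"][80:240,280:440,::-1],None,fx=2.5,fy=2.5)]))
E
```

```text
clock: 7.95
position: [0.5258, 0.0421, 0.1933]
tool_rot: [-3.141, -0.263, 1.728]
force: [0.7, -1.3, 0.0]
grip_width: 0.0427
finger_force: 0.5
```

View pics/c.png

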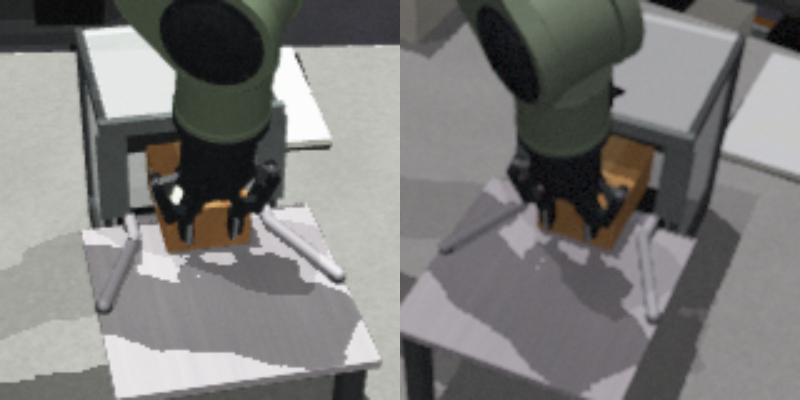

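The carton sits centred in the mouth with the flap open (left view: rear face at about x 165–250, between the posts). I'll keep pushing.

```bash
python3 -m creep '[[[0,0.0077,0,0.0021,0,0,0],[0,0.0077,0,0.0021,0,0,0],[0,0.0077,0,0.0021,0,0,0],[0,0.0077,0,0.0021,0,0,0],[0,0.0077,0,0.0021,0,0,0],[0,0.0058,0,0.0015,0,0,0],[0,0,0,0,0,0,0],[0,0,0,0,0,0,0],[0,0,0,0,0,0,0],[0,0,0,0,0,0,0]]]'
python3 - <<'E'
from h import *
p=grab_frame("side");q=grab_frame("scene")
cv2.imwrite("pics/d.png",np.hstack([cv2.resize(p["image"][80:240,240:400,::-1],None,fx=2.5,fy=2.5),cv2.resize(q["image"][80:240,280:440,::-1],None,fx=2.5,fy=2.5)]))
E
```

```text
clock: 9.05
position: [0.5193, 0.0851, 0.1932]
tool_rot: [3.141, -0.262, 1.725]
force: [0.5, -0.1, -0.0]
grip_width: 0.0427
finger_force: 0.0
```

View pics/d.png

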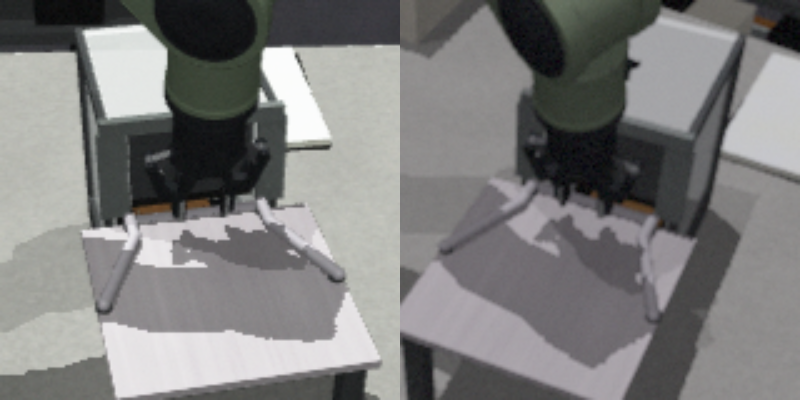

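The carton has dropped below shelf level; only a brown strip shows at the lower edge of the mouth. I'll back off and check.

```bash
python3 -m creep '[[[0,-0.029,0,-0.0078,0,0,0],[0,-0.029,0,-0.0078,0,0,0],[0,-0.029,0,-0.0078,0,0,0],[0,0.0104,0,-0.0386,0,0,0],[0,0.0104,0,-0.0386,0,0,0],[0,-0.03,0,-0.04,0,0,0],[0,-0.03,0,-0.04,0,0,0],[0,-0.03,0,-0.03,0,0,0],[0,0,0,0,0,0,0],[0,0,0,0,0,0,0]]]'
python3 - <<'E'
from h import *
np.set_printoptions(precision=3,suppress=True)
m=np.array([.511,.132]);d=np.array([-.155,.988]);l=np.array([-.988,-.155])
ims=[]
for n,(r,c) in {"side":(80,240),"scene":(80,280)}.items():
    p=grab_frame(n); ims.append(cv2.resize(p["image"][r:r+160,c:c+160,::-1],None,fx=2.5,fy=2.5))
    for t in tip_of(p,"carton_mid")[:1]: print(n,t,world(p,*t["position"]))
    for t in outline_of(p,"carton_mid")[:1]:
        C=cloud(p,t["region"]);q=(C[:,:2]-m)@np.stack([d,l],1);print(t["confidence"],t["extent"],np.percentile(np.c_[q,C[:,2]-.169],[5,50,95],axis=0))
cv2.imwrite("pics/e.png",np.hstack(ims))
E
```

```text
clock: 10.15
position: [0.5508, -0.1182, 0.3561]
tool_rot: [3.141, -0.262, 1.724]
force: [-0.1, 0.5, -0.5]
grip_width: 0.0426
finger_force: 0.0
0.53 [305.4, 165.1, 20.9, 5.7] [[ 0.142 -0.013 -0.109]
 [ 0.149  0.012 -0.105]
 [ 0.16   0.038 -0.102]]
scene {'position': [375.5, 160.7], 'confidence': 0.43} [0.566 0.143 0.178]
```

View pics/e.png

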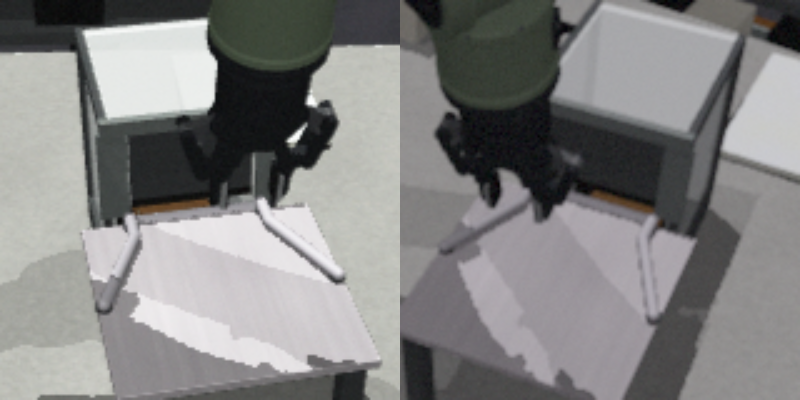

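The range data puts the carton's top face 105 mm below the shelf, which means it lies flat on the bin floor. The flap hangs shut with nothing touching it, and brown shows only through the gap below it. The arm is clear.

```bash
python3 -c "
from workcell import *
print(job_done())"
```

```text
the job is handed in; nothing more can be done
None
```

I pushed the carton through the flap and it fell into the bin; the last pictures show it lying flat on the bin floor with the flap shut behind it, the arm kept well away from the bottle, spray can and basket, and I handed the job in at about 10 s (no verdict was returned).

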